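Fit a hoop arm to an embroidery hoop stand

ROBOT

A 6-joint arm with a two-finger parallel gripper is mounted at the origin on the work surface. World frame = base frame: x ahead of the robot, y to its left, z up, the work surface at z = 0. Lengths are in m, angles in rad, forces in N, time in s.
With the tool pointing down it reaches from about 0.35 to 0.725 m from the base axis. Payload 6 kg.
Tool frame: the origin (TCP) lies midway between the tips of the shut fingers; the grasp point (between the pads) lies hold_point_z behind it (hold_point_z is the distance from the TCP to the grasp point, in m); z points along the fingers, y is the direction in which the jaws open and shut (so a half turn about z gives the same grasp; the last joint's range is limited). The gripper opens to 85 mm and grips with 20 to 120 N. Pads are 22 mm wide; open, the fingers measure 114 mm over their backs; the gripper's body (76 mm by 85 mm) begins 54 mm behind the grasp point. The pads swing forward as they close: fully open they stand 13 mm farther back than shut.
Start: joints at [-0.875, 0.04, 0.085, 0, -1.615, -0.334], TCP at [0.212, -0.561, 0.231] pointing down, gripper open.
Joint ranges: [-2.56, 2.56], [-1.29, 2.01], [-1.08, 1.49], [-3.29, 1.98], [-2.81, -0.18], [-2.99, 2.99]. Speed limits (rad/s): [2.57, 2.57, 3.01, 3.14, 3.14, 3.14].

INTERFACE

Orientations are given as a unit quaternion [w, x, y, z].
In Python, from station import * gives the robot as it stands.
- The arm moves only by the tool arm_command, never from a script. Its argument "series" is a list of rows, each a list of 7 numbers: the shift along the tool's x, y, z in mm, then the turn, a rotation vector about the tool's x, y, z in degrees, then the opening, from -1 (shut) to 1 (fully open). In form: [[x, y, z, wx, wy, wz, fingers], ...]. A call has 1 to 12 rows; each row is the pose to reach, as a shift and turn from the pose commanded when the call began, along the tool's axes at that moment; what a row does not reach only later rows make up. A row lasts 1/12 s, in which the tool goes at most 41.7 mm and 7.16 degrees, less where a joint would pass 70% of its speed; a pose out of reach is approached as far as the arm can. A call with a gripper value outside its range is refused whole. The fingers move at their own pace and stop on an object; "newtons" is the grip in N (left out, the last holds). Time passes only in rows, so rows that repeat a pose let the fingers close. It gives the time, the measured TCP pose, the force and the opening at its end, in the units of the state.
- get_state(): the state, without advancing time (a new reading comes with each control period).
- camera(name): name is "scene" or "top"; returns a dict with "frame" (400x640x3 uint8, red, green, blue), "depth" (400x640 float32, m along the optical axis (not along the pixel's ray), 0 where there is no reading), "fx", "fy", "cx", "cy" (pixels), "rvec" (rotation vector, rad) and "tvec" (3), from world to camera coordinates, as OpenCV has them. Camera axes: x right, y down, z forward; pixel columns grow to the right and rows downward; lengths in m; the calibration is good to about 2 mm. A picture is of the moment at which its call begins.
- finish_job(): hands the job in, once; it reports no verdict.
The state is a dict: "t": time; "q": joint angles; "dq": joint speeds; "tau": joint torques, N m; "position": TCP position; "orientation": TCP orientation; "contact_force": force on the tool from outside, world axes, zero at the start; "moment": the same for the moment, N m; "finger_gap": opening from 0.0 (shut) to 1.0 (fully open).
Only numpy, scipy, OpenCV 4.12 (cv2) and the standard library are available. Lean on these libraries where they do the work, as an engineer would, in place of code of your own. Each camera call takes 0.05 s, during which the arm holds its last target.

TASK

Pick up the hoop arm by its wooden bar, thread its hub over the stand's upright rod with the hoop on the red dot's side, and slide it gently down, keeping it level so that it does not bind. At the foot, turn it under light pressure, without forcing it, until the hub drops fully home over the hidden key (the bar fits less than a quarter turn anticlockwise of the dot, seen from above). Then let go; leave the bead jar, spool and scissors where they are.

Things in the scene. Friction and masses are not known exactly. Their poses are not given: they have to be found in the camera images.
- hoop_arm: Loose hoop arm, about 0.3 kg, flat on the table at first: blue-painted metal hub 54 mm across, 46 mm tall, with a 14 mm bore right through; a wooden bar along +x; a black clamp block (x 130 to 155 mm, 30 mm wide, 44 mm tall); an empty wooden hoop 130 mm across, 12 mm tall, centred at x = 215 mm, level with the hub's foot. Origin: bore axis at the hub's foot; z up along the bore, x along the bar.
- bar_grip (a point): Middle of the wooden bar, 80 mm along x from the bore axis and 36 mm above the hub's foot, near the centre of mass (x about 65 mm); same axes as the hoop arm. The bar is 16 mm wide, 16 mm tall (28 to 44 mm above the foot), free to grasp from x = 32 to 125 mm. Gripped here from above, the gripper's body passes beside the rod.
- hub_slot (a point): Bore axis at the hub's foot (same point and axes as the hoop arm). A slot 14 mm wide and 12 mm deep runs right across the underside of the hub, through the bore, along y (square to the bar).
- stand: Hoop stand fixed to the table: wooden disc 148 mm across, 16 mm thick, with a red dot near its edge; on it a black cup (inside 62 mm, outside 72 mm across, rim 20 mm above the disc); in its middle a smooth upright steel rod 12 mm across. Origin: rod axis at the table; z up; x from the rod towards the red dot (62 mm from the rod).
- seat (a point): Cup's floor on the rod axis, 16 mm above the table; the hub's foot rests here when home. Axes as the stand. A key (bar through the rod, 11.5 mm wide, 48 mm long, 10 mm high) must enter the hub's slot. Its angle is not measured: the bar fits at some angle 0.2 to 0.9 rad anticlockwise of the stand's x axis, with a play of about 0.05 rad either way. Until then the hub rests 10 mm up, on the key.
- rod_tip (a point): Top of the rod, 200 mm above the table, on the rod axis; axes as the stand. The rod's last 10 mm taper from 12 mm to 6 mm across.
- bead_jar: Closed amber glass jar with brass lid, 52 mm across, 75 mm tall; bystander. Origin: centre of its underside.
- spool: Red thread spool, 36 mm across, 40 mm tall, standing; bystander. Origin: centre of its underside.
- scissors: Small scissors with orange grips lying flat, about 130 mm long, 68 mm across the grips, 8 mm thick; bystander. Origin: near their pivot; x towards the points.
- hoop_centre (a point): Centre of the hoop, 215 mm along x from the bore axis, level with the hub's foot; same axes as the hoop arm.
Things that resemble listed ones, but are neither listed nor needed, are in the scene too. Of the things shaped like the stand, the wooden one is meant.

How it is judged:
By the outcome, as a careful person would: the job done as asked, in the order asked, and still so for the second after the job is handed in, with the robot touching nothing.
It also fails if it takes over 72 s, if anything falls off the work surface, if the arm or the gripper's body presses on something with over 40 N, if the wrist force passes 120 N, or if a joint passes its speed limit or range.

## Working session

There is one attempt and no reset: what is moved stays moved. The work goes in short steps, Python scripts to look and compute and a tool call to move; the robot and the scene stay as the last step left them, time stands still between calls to the robot, and variables do not carry over. Pictures are saved under pics/ and viewed, and the job is handed in when it is done.

Besides the shell and the picture viewer there is one more tool, called after "Call:" as name([rows], argument=value, ...), one row to a line, values as JSON. arm_command: Moves the arm, as the interface text tells. Its arguments: {"type":"object","properties":{"series":{"type":"array","items":{"type":"array","items":{"type":"number"}}},"newtons":{"type":"number"}},"required":["series"]}

```bash
mkdir -p pics; ls; python3 - <<'E'
from station import *
import cv2,pickle
s=get_state();print(s)
for n in("scene","top"):
    c=camera(n);pickle.dump(c,open(f"pics/{n}0.pkl","wb"))
    cv2.imwrite(f"pics/{n}0.png",c["frame"][:,:,::-1])
    print(n,c["fx"],c["rvec"],c["tvec"])
E
```

```text
pics
{'t': 0.0, 'q': array([-8.75296229e-01,  4.08307964e-02,  8.38084761e-02, -4.69611525e-04,
       -1.61552914e+00, -3.33695027e-01]), 'dq': array([ 8.02318983e-04, -5.15723133e-05,  1.65036787e-04, -6.62538368e-05,
        8.97389462e-04,  8.79793694e-04]), 'tau': array([-1.04747323e-03, -3.68216550e+01,  3.47402251e+01,  6.93209097e+00,
       -5.60203494e-03,  4.60395131e-05]), 'position': array([ 0.21233159, -0.56081219,  0.23026568]), 'orientation': array([-2.27725408e-04, -1.79927506e-01,  9.83679454e-01,  8.79371096e-04]), 'contact_force': array([-0.48588384,  0.06217079, -1.00232036]), 'moment': array([ 0.00465158,  0.02689852, -0.01537028]), 'finger_gap': 1.0010755384206373}
scene 383.67651714569604 [ 2.09196755  1.29261039 -0.48774577] [-0.15977548 -0.25157427  1.53720799]
top 375.5974474394433 [ 2.14838429 -2.20947156  0.07175173] [-0.05916825  0.51779376  1.01079768]
```

View pics/scene0.png

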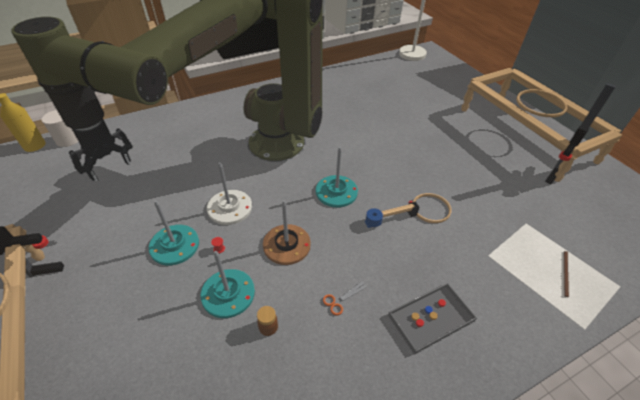

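View pics/top0.png

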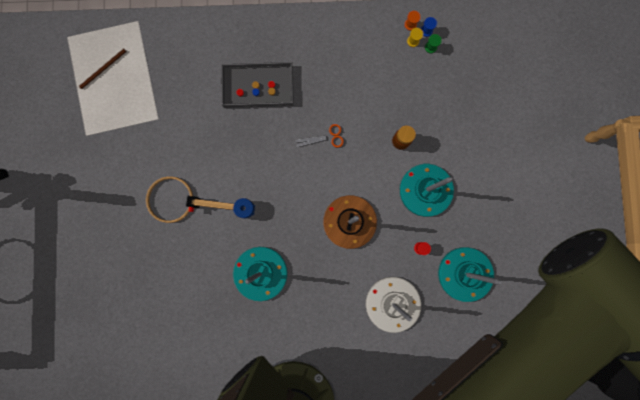

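The wooden stand is at top (351,222) and scene (287,243). The teal ones and the white one are look-alikes. The hoop arm has its hub at top (244,208) and its hoop at (169,200). I'll enlarge both.

```bash
cat > h.py <<'E'
import numpy as np,cv2,pickle
def K(c): return np.array([[c["fx"],0,c["cx"]],[0,c["fy"],c["cy"]],[0,0,1.]])
def proj(c,P): return cv2.projectPoints(np.array(P,float).reshape(-1,1,3),np.array(c["rvec"],float),np.array(c["tvec"],float),K(c),None)[0].reshape(-1,2)
def ray(c,uv,z):
    R=cv2.Rodrigues(np.array(c["rvec"],float))[0];t=np.array(c["tvec"],float).ravel()
    o=-R.T@t; d=R.T@np.linalg.inv(K(c))@np.array([uv[0],uv[1],1.]); return o+d*(z-o[2])/d[2]
def cloud(c):
    R=cv2.Rodrigues(np.array(c["rvec"],float))[0];t=np.array(c["tvec"],float).ravel()
    v,u=np.mgrid[:400,:640];d=c["depth"].astype(float)
    p=np.stack([(u-c["cx"])/c["fx"]*d,(v-c["cy"])/c["fy"]*d,d],-1)
    return (p-t)@R
def crop(c,x0,y0,x1,y1,k,fn):
    cv2.imwrite(fn,cv2.resize(c["frame"][y0:y1,x0:x1,::-1],None,fx=k,fy=k,interpolation=cv2.INTER_CUBIC))
E
python3 - <<'E'
from h import *
t=pickle.load(open("pics/top0.pkl","rb"));s=pickle.load(open("pics/scene0.pkl","rb"))
a=t["frame"][180:260,310:400,::-1];b=s["frame"][195:275,245:335,::-1];
cc=t["frame"][160:240,135:270,::-1]
f=lambda i,k:cv2.resize(i,None,fx=k,fy=k,interpolation=cv2.INTER_CUBIC)
A=np.hstack([f(a,4),f(b,4)]);C=f(cc,720/135/2)
C=np.pad(C,((0,0),(0,max(0,A.shape[1]-C.shape[1])),(0,0)))
cv2.imwrite("pics/z1.png",np.vstack([A,C[:, :720]]))
P=cloud(t)
for uv in [(351,222),(244,208),(169,200),(190,202),(215,206),(335,209)]: print(uv,P[uv[1],uv[0]].round(4))
E
```

```text
(351, 222) [ 0.4792 -0.1653  0.0829]
(244, 208) [ 0.5303  0.1256 -0.0015]
(169, 200) [ 0.5589  0.3364 -0.001 ]
(190, 202) [0.5468 0.2622 0.0426]
(215, 206) [0.5338 0.1939 0.046 ]
(335, 209) [ 0.5189 -0.1284  0.0164]
```

View pics/z1.png

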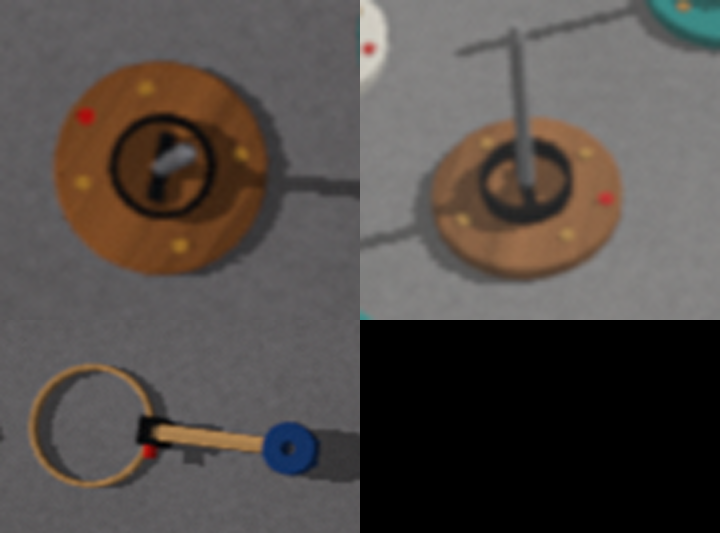

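Top (351,222) is the only wooden, orange-brown stand. Its red dot is at about (331,209), and the black key is visible in the cup. Next I'll measure everything.

```bash
cat > meas.py <<'E'
from h import *
from scipy.optimize import least_squares
def circ(p):
    r=least_squares(lambda q:np.hypot(p[:,0]-q[0],p[:,1]-q[1])-q[2],[*p.mean(0)[:2],.05],loss="soft_l1",f_scale=.001);return r.x
def bigc(m):
    cs=cv2.findContours(m.astype(np.uint8),cv2.RETR_EXTERNAL,cv2.CHAIN_APPROX_NONE)[0];return max(cs,key=cv2.contourArea)[:,0]
def hsv(c): return cv2.cvtColor(c["frame"],cv2.COLOR_RGB2HSV).astype(int)
def box(m,x0,y0,x1,y1):
    o=np.zeros_like(m);o[y0:y1,x0:x1]=m[y0:y1,x0:x1];return o
E
python3 - <<'E'
from meas import *
for n,bs,bh,bd in(("top",(315,185,390,260),(220,190,270,225),(322,200,340,218)),("scene",(258,215,318,270),(360,200,390,230),(300,238,312,252))):
    c=pickle.load(open(f"pics/{n}0.pkl","rb"));H=hsv(c);h,s,v=H[...,0],H[...,1],H[...,2]
    P=cloud(c)
    red=box(((h<6)|(h>174))&(s>170)&(v>90),*bd); vv,uu=np.nonzero(red); 
    d=ray(c,(uu.mean(),vv.mean()),.016)
    w=box((s>70)&(h<25),*bs); k=bigc(w); p=np.array([ray(c,q,.016) for q in k]);
    print(n,"disc",circ(p),"dot",d,len(uu))
    dz=box((np.abs(P[...,2]-.016)<.004),*bs); q=P[dz&w]; print(" disc depth mean",q.mean(0),len(q))
    b=box((h>100)&(h<125)&(s>130),*bh); k=bigc(b); 
    print(" hub", circ(np.array([ray(c,q,.046) for q in k])))
    hb=P[b&(P[...,2]>.04)]; print(" hub depth",hb.mean(0),len(hb))
    # rod from depth
    x0,y0,x1,y1=bs; m=np.zeros(h.shape,bool); m[y0-60:y1,x0-10:x1+30]=1
    st=np.array(circ(p)[:2]) if 0 else None
    r=P[m&(P[...,2]>.06)&(P[...,2]<.21)]; 
    r=r[np.hypot(r[:,0]-.48,r[:,1]+.16)<.04]
    print(" rod",len(r),np.median(r,0) if len(r) else 0, r[:,2].min() if len(r) else 0,r[:,2].max() if len(r) else 0)
t=pickle.load(open("pics/top0.pkl","rb"));H=hsv(t);P=cloud(t)
w=box((H[...,0]<25)&(H[...,1]>70),140,170,192,230);vv,uu=np.nonzero(w)
k=bigc(w);pp=np.array([ray(t,q,.012) for q in k]);print("hoop",circ(pp))
w=box((H[...,0]<25)&(H[...,1]>70),198,195,233,220);vv,uu=np.nonzero(w)
bp=np.array([ray(t,(a,b),.044) for a,b in zip(uu,vv)]);m=bp.mean(0);u,S,vt=np.linalg.svd(bp-m);print("bar",m,vt[0],len(bp))
s=pickle.load(open("pics/scene0.pkl","rb"))
for n,c in(("t",t),("s",s)): print(n,proj(c,[[.48,-.163,z] for z in(.016,.1,.2)]))
E
```

```text
top disc [ 0.48354119 -0.16758837  0.07283618] dot [ 0.52059952 -0.11745666  0.016     ] 14
 disc depth mean [ 0.48286443 -0.168315    0.0155212 ] 1833
 hub [0.52625393 0.11746941 0.02559481]
 hub depth [0.52618896 0.11705069 0.05242077] 281
 rod 44 [ 0.48278493 -0.16526205  0.17948559] 0.0626726251693518 0.20059584860807086
scene disc [ 0.4953864  -0.17488765  0.06880735] dot [ 0.52139462 -0.11932558  0.016     ] 4
 disc depth mean [ 0.49413578 -0.17385605  0.01608049] 1083
 hub [0.53265963 0.1173031  0.02139035]
 hub depth [0.5330846  0.11692063 0.04612098] 114
 rod 138 [ 0.48869176 -0.17218635  0.13534603] 0.061550873241939766 0.2011198693117069
hoop [0.55979876 0.33146105 0.06238291]
bar [0.53884488 0.19558503 0.044     ] [1.58674288e-01 9.87330983e-01 4.79951955e-28] 249
t [[348.07189436 222.78886201]
 [350.66286922 221.38889576]
 [354.41637628 219.36078531]]
s [[287.45381372 239.62400048]
 [286.24643148 222.18694254]
 [284.62366841 198.75093949]]
```

```bash
python3 - <<'E'
from meas import *
import station; print([ (k,getattr(station,k)) for k in dir(station) if not k.startswith('_') and isinstance(getattr(station,k),(int,float,str))])
t=pickle.load(open("pics/top0.pkl","rb"));s=pickle.load(open("pics/scene0.pkl","rb"))
ims=[]
for c,(x0,y0,x1,y1) in((t,(310,180,400,260)),(s,(245,190,335,270))):
    R=cv2.Rodrigues(c["rvec"])[0];print("cam",-R.T@c["tvec"])
    for (X,Y) in((.483,-.168),(.489,-.171)):
        im=cv2.resize(c["frame"][y0:y1,x0:x1,::-1],None,fx=4,fy=4,interpolation=cv2.INTER_CUBIC)
        f=lambda P:((proj(c,P)-[x0,y0]+.5)*4-.5).round().astype(int)
        a=np.linspace(0,6.28,60)
        for r,z in((.074,.016),(.036,.036)): cv2.polylines(im,[f(np.c_[X+r*np.cos(a),Y+r*np.sin(a),0*a+z])],1,(0,255,0),1)
        cv2.polylines(im,[f([[X,Y,.026],[X,Y,.2]])],0,(255,255,0),1)
        A=np.radians(79);d=np.array([-np.sin(A),np.cos(A)])*.024
        cv2.polylines(im,[f([[X+d[0],Y+d[1],.026],[X-d[0],Y-d[1],.026]])],0,(255,0,255),1)
        ims.append(im)
cv2.imwrite("pics/ov1.png",np.vstack([np.hstack(ims[:2]),np.hstack(ims[2:])])[:, :720])
E
python3 -c "
import cv2;i=cv2.imread('pics/ov1.png');print(i.shape);cv2.imwrite('pics/ov1.png',cv2.resize(i,None,fx=.93,fy=.93,interpolation=cv2.INTER_AREA))"
```

```text
[('hold_point_z', 0.0187)]
cam [ 0.43903706 -0.0816371   1.04589916]
cam [ 1.15897469 -0.42140717  0.96489372]
(640, 720, 3)
```

View pics/ov1.png

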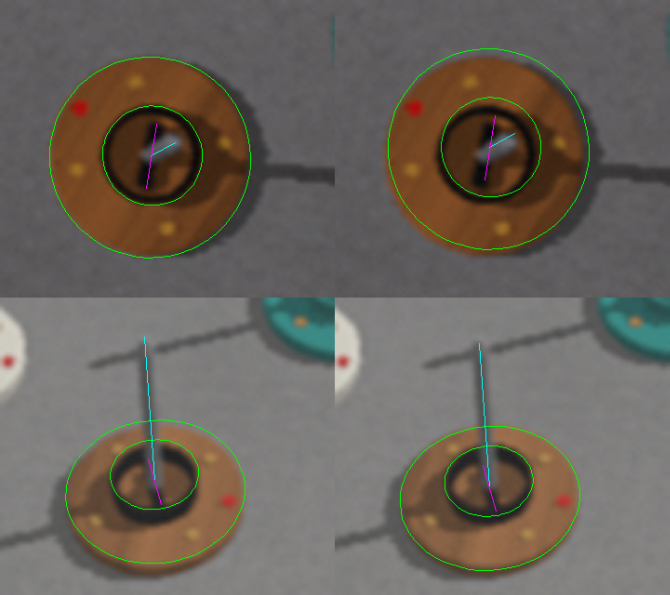

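```bash
cat > go.py <<'E'
import sys,numpy as np
from station import *
from scipy.spatial.transform import Rotation as Ro
def go(x,y,z,bar_deg):
    "tool row: grasp with tool down, tool x axis along -bar direction+..., tool y at bar+90"
    s=get_state();w,a,b,c=s["orientation"];R=Ro.from_quat([a,b,c,w]).as_matrix()
    d=R.T@(np.array([x,y,z])-s["position"])*1000
    A=np.radians(bar_deg);yy=np.array([-np.sin(A),np.cos(A),0]);zz=np.array([0,0,-1.]);xx=np.cross(yy,zz)
    T=np.c_[xx,yy,zz];rv=Ro.from_matrix(R.T@T).as_rotvec(degrees=True)
    print("row",d.round(1),rv.round(2),"| pos",s["position"].round(4),"F",s["contact_force"].round(1),"M",s["moment"].round(2),"gap",round(s["finger_gap"],3),"t",round(s["t"],2),"bar",np.degrees(np.arctan2(R[1,1],R[0,1])).round(2)-90,"down",R[:,2].round(4))
if __name__=="__main__": go(*map(float,sys.argv[1:5]))
E
python3 go.py .542 .1963 .26 81
```

```text
row [-576.3  591.5  -28.8] [ 8.000e-02  4.000e-02 -6.027e+01] | pos [ 0.2123 -0.5609  0.2304] F [-0.2  0.1 -0.9] M [ 0.02  0.   -0.02] gap 1.0 t 0.1 bar 20.730000000000004 down [-7.0e-04  1.4e-03 -1.0e+00]
```

Call:
arm_command([
  [0, 0, -30, 0, 0, 0, 1],
  [-576, 591, -30, 0, 0, -60.3, 1],
  [-576, 591, -30, 0, 0, -60.3, 1],
  [-576, 591, -30, 0, 0, -60.3, 1],
  [-576, 591, -30, 0, 0, -60.3, 1],
  [-576, 591, -30, 0, 0, -60.3, 1],
  [-576, 591, -30, 0, 0, -60.3, 1],
  [-576, 591, -30, 0, 0, -60.3, 1],
  [-576, 591, -30, 0, 0, -60.3, 1],
  [-576, 591, -30, 0, 0, -60.3, 1],
  [-576, 591, -30, 0, 0, -60.3, 1],
  [-576, 591, -30, 0, 0, -60.3, 1],
])

```text
t: 1.1
position: [0.3955, -0.1389, 0.2613]
orientation: [0.0, -0.65, 0.76, -0.0]
contact_force: [1.2, -0.9, -0.6]
finger_gap: 1.001
```

```bash
python3 go.py .542 .1963 .26 81
```

```text
row [-353.9  -92.6    1.6] [-0.04  0.03  0.05] | pos [ 0.3955 -0.1389  0.2613] F [ 1.2 -0.9 -0.6] M [-0.07 -0.22  0.04] gap 1.001 t 1.1 bar 81.05000000000001 down [ 7.e-04  4.e-04 -1.e+00]
```

Call:
arm_command([
  [-350, -92, 0, 0, 0, 0, 1],
  [-350, -92, 0, 0, 0, 0, 1],
  [-350, -92, 0, 0, 0, 0, 1],
  [-350, -92, 0, 0, 0, 0, 1],
  [-350, -92, 0, 0, 0, 0, 1],
  [-350, -92, 0, 0, 0, 0, 1],
  [-350, -92, 0, 0, 0, 0, 1],
  [-350, -92, 0, 0, 0, 0, 1],
  [-350, -92, 0, 0, 0, 0, 1],
  [-350, -92, 100, 0, 0, 0, 1],
  [-350, -92, 120, 0, 0, 0, 1],
  [-350, -92, 120, 0, 0, 0, 1],
])

```text
t: 2.1
position: [0.5402, 0.1911, 0.1382]
orientation: [-0.001, -0.65, 0.76, 0.001]
contact_force: [0.0, 0.9, -0.7]
finger_gap: 0.999
```

```bash
python3 go.py .542 .1963 .0173 81; python3 - <<'E'
from meas import *
from station import *
for n,b in(("top",(140,160,280,240)),("scene",(330,150,470,240))):
    c=camera(n);pickle.dump(c,open(f"pics/{n}1.pkl","wb"));crop(c,*b,4,f"pics/{n}1.png")
E
```

```text
row [ -5.5  -1.2 120.9] [ 0.11 -0.02  0.08] | pos [0.5402 0.1911 0.1382] F [ 0.   0.9 -0.7] M [ 0.04 -0.01  0.01] gap 0.999 t 2.1 bar 81.08000000000001 down [-2.e-03 -1.e-04 -1.e+00]
```

View pics/scene1.png

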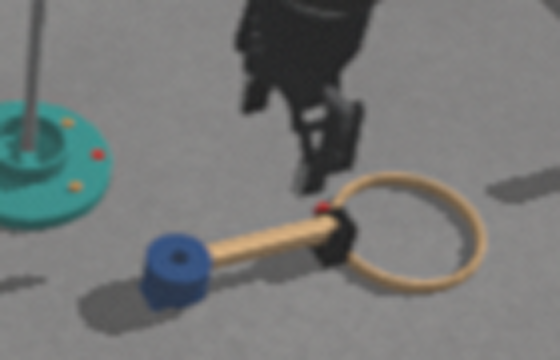

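View pics/top1.png

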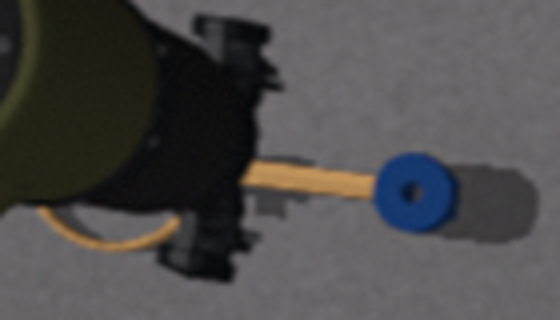

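Call:
arm_command([
  [-3, 0, 40, 0, 0, 0, 1],
  [-5, -1, 80, 0, 0, 0, 1],
  [-5, -1, 105, 0, 0, 0, 1],
  [-5, -1, 115, 0, 0, 0, 1],
  [-5, -1, 120, 0, 0, 0, 1],
  [-5, -1, 120, 0, 0, 0, 1],
])

```text
t: 2.7
position: [0.5436, 0.1956, 0.023]
orientation: [0.001, -0.65, 0.76, -0.0]
contact_force: [0.9, -0.1, -0.8]
finger_gap: 0.995
```

```bash
python3 go.py .542 .1963 .0173 81; python3 - <<'E'
from meas import *
from station import *
for n,b in(("scene",(330,150,470,240)),):
    c=camera(n);pickle.dump(c,open(f"pics/{n}2.pkl","wb"));crop(c,*b,5,f"pics/{n}2.png")
E
```

```text
row [-0.5  1.7  5.7] [-0.09  0.03  0.04] | pos [0.5436 0.1956 0.023 ] F [ 0.9 -0.1 -0.8] M [-0.03  0.02  0.03] gap 0.995 t 2.7 bar 81.03999999999999 down [ 1.7e-03  3.0e-04 -1.0e+00]
```

View pics/scene2.png

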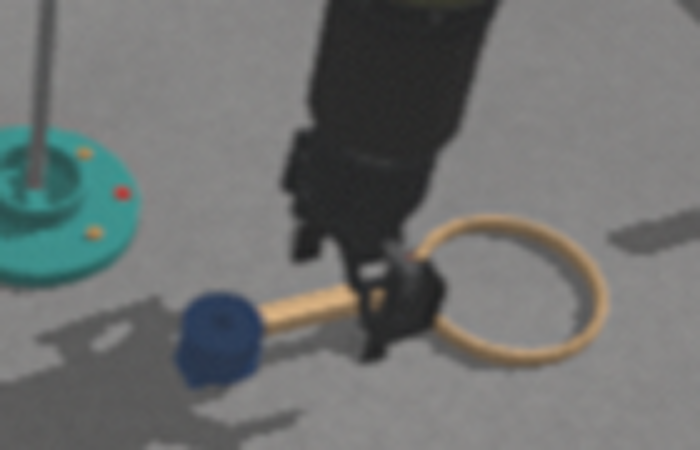

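```bash
python3 - <<'E'
from meas import *
c=pickle.load(open("pics/scene2.pkl","rb"))
A=np.radians(81);b=np.array([np.cos(A),np.sin(A),0]);n=np.array([np.sin(A),-np.cos(A),0])
p=np.array([.5436,.1956,.030])
print(((proj(c,[p+n*.045,p-n*.045,p, [.532,.117,.046],np.array([.532,.117,.046])+b*.14])-[330,150])*5).round())
E
```

```text
[[361. 361.]
 [300. 262.]
 [329. 310.]
 [221. 322.]
 [418. 274.]]
```

Call:
arm_command([
  [5, 0, 4, 0, 0, 0, 1],
  [5, 0, 4, 0, 0, 0, 0.5],
  [5, 0, 4, 0, 0, 0, 0],
  [5, 0, 4, 0, 0, 0, -0.5],
  [5, 0, 4, 0, 0, 0, -1],
  [5, 0, 4, 0, 0, 0, -1],
  [5, 0, 4, 0, 0, 0, -1],
  [5, 0, 4, 0, 0, 0, -1],
  [5, 0, 4, 0, 0, 0, -1],
  [5, 0, 4, 0, 0, 0, -1],
], newtons=60)

```text
t: 3.58
position: [0.5419, 0.1905, 0.0176]
orientation: [0.0, -0.65, 0.76, 0.0]
contact_force: [-2.0, 0.6, 2.7]
finger_gap: 0.175
```

```bash
python3 go.py .542 .1963 .0173 81; python3 - <<'E'
from meas import *
from station import *
for n,b in(("scene",(330,150,470,240)),):
    c=camera(n);pickle.dump(c,open(f"pics/{n}3.pkl","wb"));crop(c,*b,5,f"pics/{n}3.png")
E
```

```text
row [-5.8  0.8  0.3] [-0.01  0.01  0.04] | pos [0.5419 0.1905 0.0176] F [-2.   0.6  2.7] M [0.2  0.71 0.02] gap 0.175 t 3.58 bar 81.03999999999999 down [ 2.e-04  2.e-04 -1.e+00]
```

View pics/scene3.png

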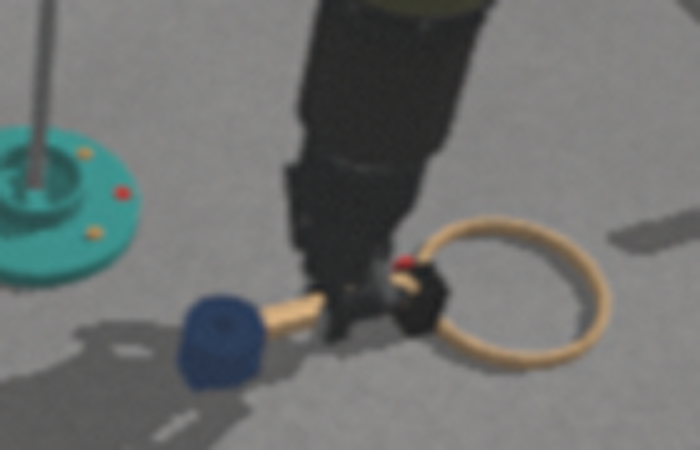

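Call:
arm_command([
  [0, 0, -5, 0, 0, 0, -1],
  [0, 0, -20, 0, 0, 0, -1],
  [0, 0, -50, 0, 0, 0, -1],
  [0, 0, -90, 0, 0, 0, -1],
  [0, 0, -130, 0, 0, 0, -1],
  [0, 0, -170, 0, 0, 0, -1],
  [0, 0, -205, 0, 0, 0, -1],
  [0, 0, -230, 0, 0, 0, -1],
  [0, 0, -243, 0, 0, 0, -1],
  [0, 0, -243, 0, 0, 0, -1],
])

```text
t: 4.47
position: [0.5427, 0.1905, 0.2637]
orientation: [0.002, -0.65, 0.76, -0.0]
contact_force: [0.2, -0.9, -3.3]
finger_gap: 0.174
```

```bash
A=65; python3 - <<'E'
import numpy as np
A=np.radians(65);L=.075;print(.488+L*np.cos(A),-.170+L*np.sin(A))
E
python3 go.py .520 -.102 .26 65; python3 - <<'E'
from meas import *
from station import *
for n,b in(("scene",(300,80,480,200)),):
    c=camera(n);pickle.dump(c,open(f"pics/{n}4.pkl","wb"));crop(c,*b,4,f"pics/{n}4.png")
E
```

```text
0.5196963696305524 -0.10202691597225128
row [292.5 -23.2   2.9] [-0.2   0.21 16.01] | pos [0.5427 0.1905 0.2637] F [ 0.2 -0.9 -3.3] M [0.   0.02 0.04] gap 0.174 t 4.47 bar 81.00999999999999 down [ 0.0044  0.0026 -1.    ]
```

View pics/scene4.png

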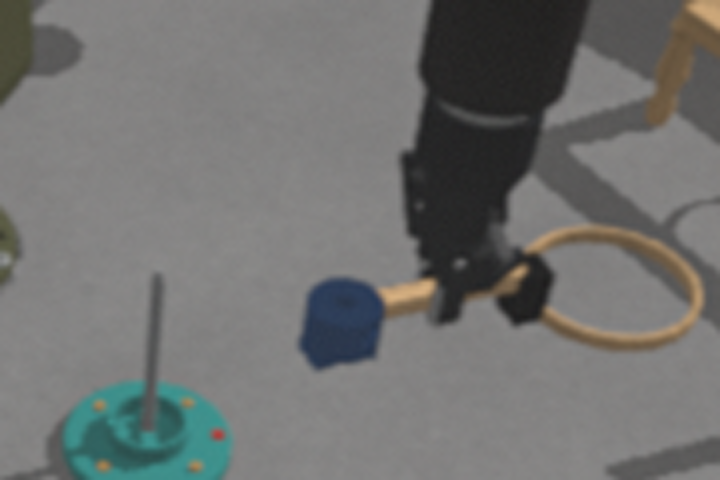

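Call:
arm_command([
  [20, -2, 0, 0, 0, 1, -1],
  [60, -5, 0, 0, 0, 4, -1],
  [98, -8, 0, 0, 0, 7, -1],
  [136, -11, 0, 0, 0, 10, -1],
  [174, -14, 0, 0, 0, 13, -1],
  [212, -17, 0, 0, 0, 16, -1],
  [245, -20, 0, 0, 0, 16, -1],
  [270, -22, 0, 0, 0, 16, -1],
  [286, -23, 2, 0, 0, 16, -1],
  [292, -23, 3, 0, 0, 16, -1],
  [292, -23, 3, 0, 0, 16, -1],
  [292, -23, 3, 0, 0, 16, -1],
])

```text
t: 5.52
position: [0.5186, -0.1014, 0.2555]
orientation: [-0.001, -0.537, 0.843, 0.001]
contact_force: [0.2, 0.0, -3.7]
finger_gap: 0.171
```

```bash
python3 go.py .520 -.102 .26 65; python3 - <<'E'
from meas import *
from station import *
for n,b in(("scene",(220,130,400,265)),("top",(270,130,430,250))):
    c=camera(n);pickle.dump(c,open(f"pics/{n}5.pkl","wb"));crop(c,*b,4,f"pics/{n}5.png")
E
```

```text
row [-0.  -1.5 -4.5] [ 0.15 -0.04  0.01] | pos [ 0.5186 -0.1014  0.2555] F [ 0.2  0.  -3.7] M [ 0.03 -0.05  0.02] gap 0.171 t 5.52 bar 65.00999999999999 down [-2.7e-03  4.0e-04 -1.0e+00]
```

View pics/scene5.png

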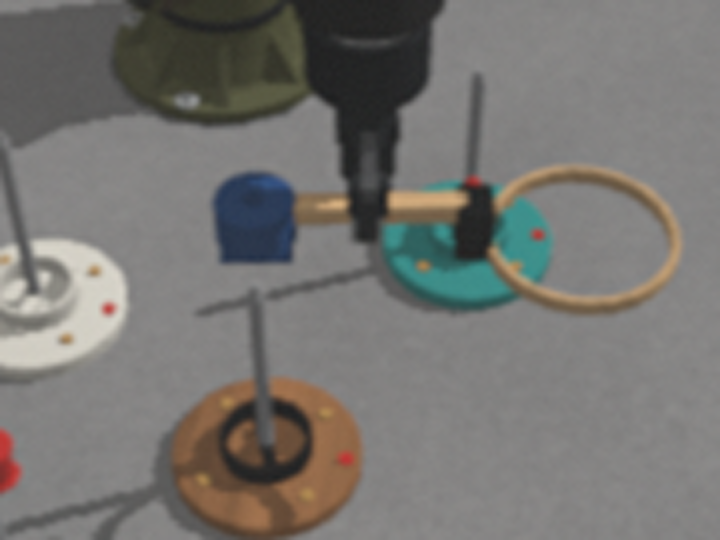

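View pics/top5.png

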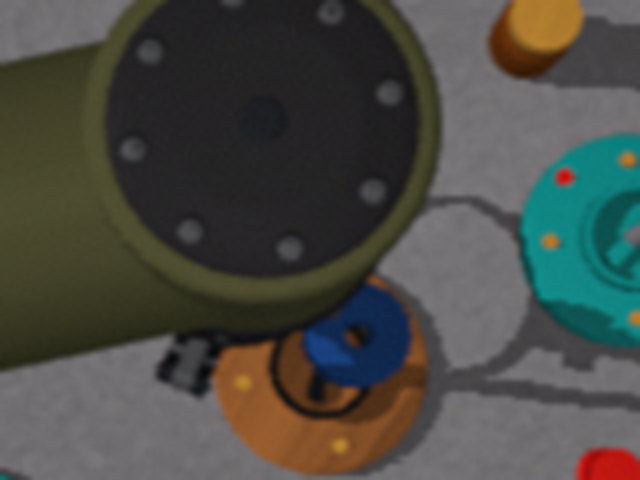

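```bash
cat > hub.py <<'E'
from meas import *
def hub(c,b,zt):
    H=hsv(c);h,s,v=H[...,0],H[...,1],H[...,2];P=cloud(c)
    m=box((h>100)&(h<125)&(s>100),*b)
    hb=P[m&(P[...,2]>zt-.008)]
    return m,hb
E
python3 - <<'E'
from hub import *
s0=pickle.load(open("pics/scene0.pkl","rb"));t0=pickle.load(open("pics/top0.pkl","rb"))
for n,c0,b in(("top",t0,(335,195,385,235)),("scene",s0,(270,135,310,200))):
    c=pickle.load(open(f"pics/{n}5.pkl","rb"));m,hb=hub(c,b,.284)
    print(n,"hub top pts",hb.mean(0),len(hb),hb[:,2].max())
    k=bigc(m);
    if n=="top": print(" contour circ@.284",circ(np.array([ray(c,q,.284) for q in k])), cv2.minEnclosingCircle(k))
    P=cloud(c0);r=P[(P[...,2]>.04)&(P[...,2]<.21)&(np.hypot(P[...,0]-.485,P[...,1]+.168)<.035)]
    r=r[r[:,2]>.06]
    for lo,hi in((.06,.1),(.1,.15),(.15,.18),(.18,.205)):
        q=r[(r[:,2]>lo)&(r[:,2]<hi)]; print("  rod",lo,len(q),q.mean(0) if len(q) else 0)
# scene: rod px near tip
c=pickle.load(open("pics/scene5.pkl","rb"));b=(272,170,300,220);crop(c,272,195,302,220,20,"pics/r5.png")
crop(t0,340,205,375,235,20,"pics/rt0.png")
E
```

```text
top hub top pts [ 0.48469926 -0.16484638  0.29766299] 416 1.045899159645882
 contour circ@.284 [ 0.48678236 -0.16458174  0.02478126] ((358.7547302246094, 214.05661010742188), 13.248356819152832)
  rod 0.06 6 [ 0.48194708 -0.16442953  0.07869907]
  rod 0.1 9 [ 0.48205499 -0.16415506  0.12266298]
  rod 0.15 7 [ 0.48180934 -0.16480395  0.16050188]
  rod 0.18 22 [ 0.48347494 -0.16769569  0.19390448]
scene hub top pts [ 0.49740127 -0.17048327  0.28595016] 229 0.964893718594271
  rod 0.06 32 [ 0.48857633 -0.17198043  0.07970341]
  rod 0.1 50 [ 0.48861381 -0.17192253  0.12490416]
  rod 0.15 30 [ 0.48862316 -0.17177111  0.16568094]
  rod 0.18 26 [ 0.48670736 -0.17115689  0.19074772]
```

View pics/rt0.png

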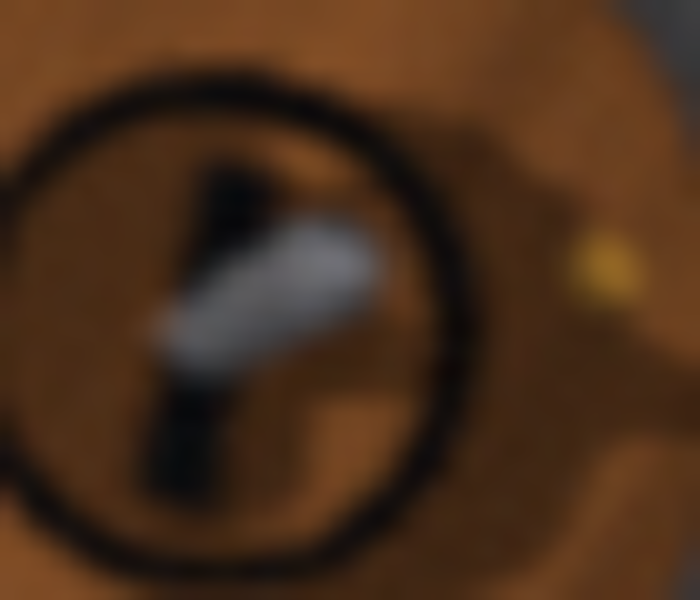

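View pics/r5.png

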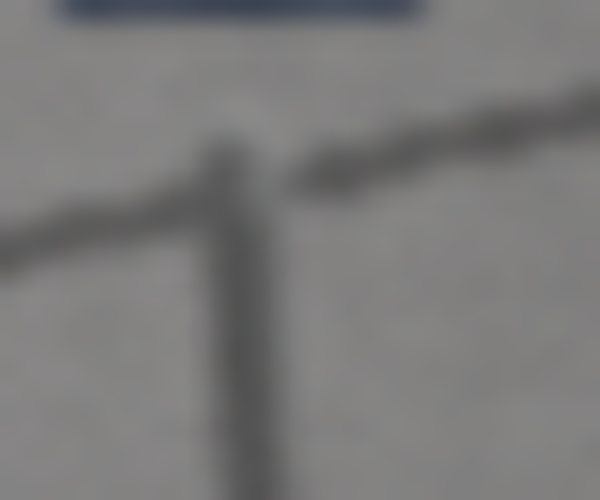

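```bash
python3 - <<'E'
from hub import *
s0=pickle.load(open("pics/scene0.pkl","rb"));t0=pickle.load(open("pics/top0.pkl","rb"))
t=pickle.load(open("pics/top5.pkl","rb"));s=pickle.load(open("pics/scene5.pkl","rb"))
print("bore top",ray(t,(359.1,213.4),.284)); print("tip top",ray(t0,(356.5,217.5),.2))
for c,b in((t,(335,195,385,235)),(s,(270,135,310,200))):
    m,hb=hub(c,b,.284);hb=hb[hb[:,2]<.3];z=np.median(hb[:,2]);q=hb[abs(hb[:,2]-z)<.006];print(z,np.percentile(hb[:,2],[10,90]),circ(np.array(q)) if 0 else q.mean(0),(q.max(0)+q.min(0))/2)
# overlay model in scene
def ov(c,crp,k,hubxy,zf,A,fn,stand):
    x0,y0,x1,y1=crp;im=cv2.resize(c["frame"][y0:y1,x0:x1,::-1],None,fx=k,fy=k,interpolation=cv2.INTER_CUBIC)
    f=lambda P:((proj(c,P)-[x0,y0]+.5)*k-.5).round().astype(int)
    a=np.linspace(0,6.28,60)
    for z,r in((zf,.027),(zf+.046,.027),(zf+.046,.007)): cv2.polylines(im,[f(np.c_[hubxy[0]+r*np.cos(a),hubxy[1]+r*np.sin(a),0*a+z])],1,(0,255,0),1)
    X,Y=stand
    cv2.polylines(im,[f(np.c_[X+.036*np.cos(a),Y+.036*np.sin(a),0*a+.036])],1,(0,255,255),1)
    cv2.polylines(im,[f([[X,Y,.026],[X,Y,.2]])],0,(255,255,0),1)
    b=np.array([np.cos(A),np.sin(A)])
    L=np.array([[*(hubxy+b*r),zf+.044] for r in(.03,.155)]);cv2.polylines(im,[f(L)],0,(0,255,0),1)
    cv2.polylines(im,[f(np.c_[hubxy[0]+.215*b[0]+.065*np.cos(a),hubxy[1]+.215*b[1]+.065*np.sin(a),0*a+zf+.012])],1,(0,255,0),1)
    cv2.imwrite(fn,im)
ov(s,(220,130,400,265),4,np.array([.493,-.170]),.238,np.radians(65),"pics/ov5.png",(.489,-.172))
ov(t,(320,180,400,250),7,np.array([.487,-.165]),.238,np.radians(65),"pics/ovt5.png",(.4835,-.1676))
E
```

```text
bore top [ 0.48777468 -0.16484806  0.284     ]
tip top [ 0.48406198 -0.16783659  0.2       ]
0.28359376948973003 [0.28194208 0.28553341] [ 0.48519832 -0.16662368  0.28363601] [ 0.48767898 -0.16493451  0.28274964]
0.28332106838083626 [0.27996486 0.28517894] [ 0.49412299 -0.16915867  0.28323553] [ 0.49199866 -0.1687483   0.28253134]
```

View pics/ov5.png

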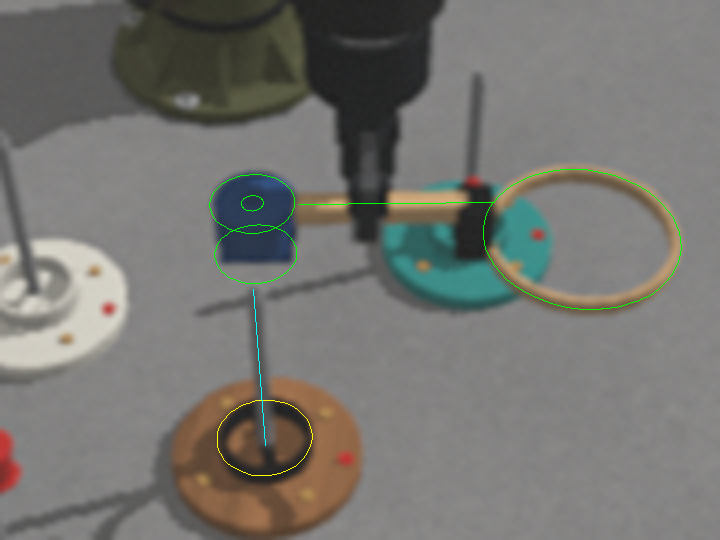

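View pics/ovt5.png

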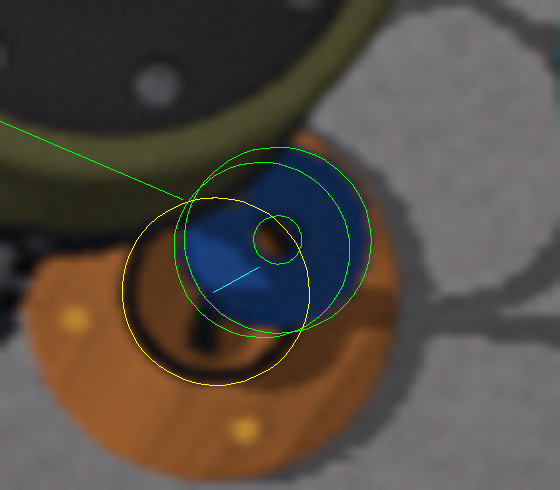

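```bash
python3 - <<'E'
from hub import *
s=pickle.load(open("pics/scene5.pkl","rb"));crop(s,265,165,305,205,15,"pics/z5.png")
E
```

```text
(no output)
```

View pics/z5.png

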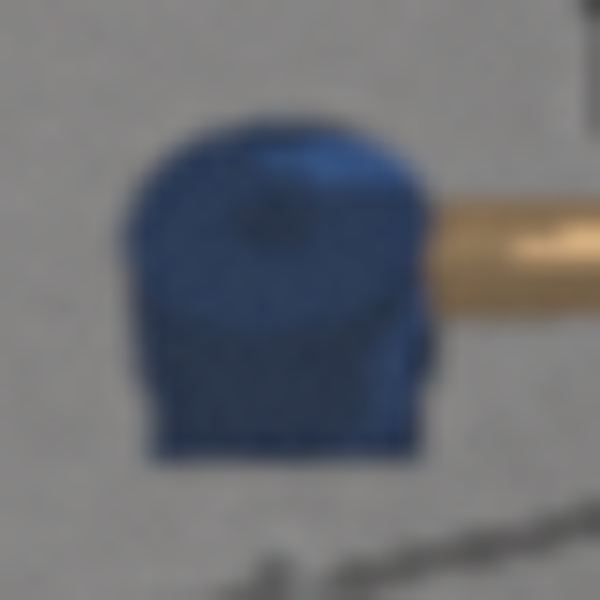

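```bash
python3 - <<'E'
from hub import *
s=pickle.load(open("pics/scene5.pkl","rb"))
print("bore",ray(s,(282.9,179.3),.284),"tip",ray(s,(282.9,202.3),.2), ray(s,(282.9,202.8),.198))
c=s
P=np.array([[.489,-.172,z] for z in np.arange(.05,.2,.025)]);pr=proj(s,P)
g=cv2.cvtColor(s["frame"],cv2.COLOR_RGB2GRAY).astype(float)
for (u,v),z in zip(pr,P[:,2]):
    r=g[int(round(v)),int(u)-7:int(u)+9];w=np.clip(np.median(r)-8-r,0,None);x=np.arange(int(u)-7,int(u)+9);print(round(z,3),round(u,1),round((w*x).sum()/w.sum(),1),r.astype(int))
E
```

```text
bore [ 0.48983015 -0.16776742  0.284     ] tip [ 0.49009701 -0.17253499  0.2       ] [ 0.49005147 -0.1726259   0.198     ]
0.05 285.5 280.6 [ 49  69  87 100  95  78  74  81  88  96  96  88  85  85  82  71]
0.075 285.1 288.2 [102  79  61  47  43  53  74  84  82  69  49  37  38  42  48  64]
0.1 284.7 284.6 [128 122 120 119 118 113 100  84  84  97 115 123 121 123 121 122]
0.125 284.3 284.4 [130 129 130 131 135 127 103  85  89 106 123 127 129 130 131 131]
0.15 283.8 283.9 [133 132 132 132 134 132 114  90  82  96 119 131 132 131 133 131]
0.175 283.4 283.5 [126 128 129 132 134 126 102  84  86 102 122 130 130 130 130 130]
0.2 282.9 286.9 [133 133 133 133 134 133 127 111 106 117 130 129 117 105 103 102]
```

Call:
arm_command([
  [2, 1, 0, 0, 0, 0, -1],
  [4.5, 2, 0, 0, 0, 0, -1],
  [4.5, 2, 10, 0, 0, 0, -1],
  [4.5, 2, 20, 0, 0, 0, -1],
  [4.5, 2, 30, 0, 0, 0, -1],
  [4.5, 2, 30, 0, 0, 0, -1],
  [4.5, 2, 30, 0, 0, 0, -1],
  [4.5, 2, 30, 0, 0, 0, -1],
])

```text
t: 6.28
position: [0.5153, -0.1051, 0.2274]
orientation: [-0.0, -0.537, 0.843, -0.0]
contact_force: [0.3, -0.1, -3.5]
finger_gap: 0.181
```

```bash
python3 go.py .514 -.104 .22 65; python3 - <<'E'
from hub import *
from station import *
for n,b,k in(("scene",(255,165,315,225),10),("top",(330,190,390,240),10)):
    c=camera(n);pickle.dump(c,open(f"pics/{n}6.pkl","wb"));crop(c,*b,k,f"pics/{n}6.png")
E
```

```text
row [-0.4  1.7  7.4] [-0.01 -0.02  0.03] | pos [ 0.5153 -0.1051  0.2274] F [ 0.3 -0.1 -3.5] M [ 0.02  0.02 -0.02] gap 0.181 t 6.28 bar 65.03 down [-0.e+00 -4.e-04 -1.e+00]
```

View pics/scene6.png

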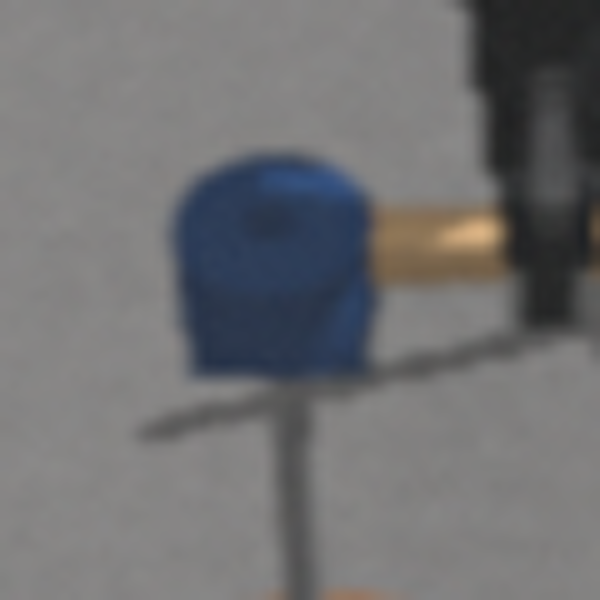

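View pics/top6.png

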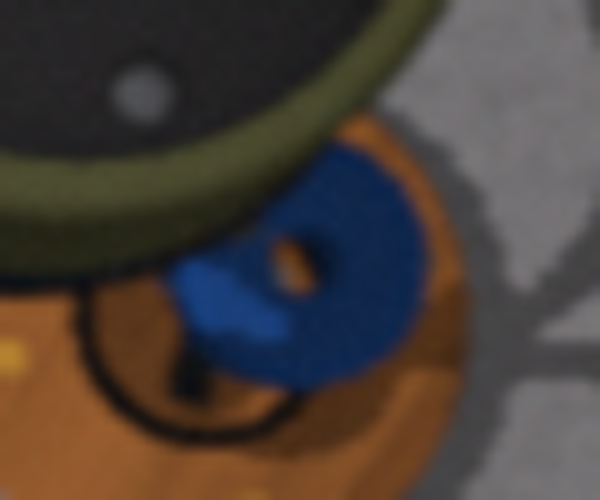

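```bash
python3 - <<'E'
from hub import *
t=pickle.load(open("pics/top6.pkl","rb"));x0,y0,x1,y1=350,208,370,224
im=cv2.resize(t["frame"][y0:y1,x0:x1,::-1],None,fx=35,fy=35,interpolation=cv2.INTER_NEAREST)
im=np.clip(im*2.,0,255).astype(np.uint8)
a=np.linspace(0,6.28,60)
f=lambda P:((proj(t,P)-[x0,y0]+.5)*35).round().astype(int)
# TCP-based hub with top cam: hub top ~ previous (.4878,-.1648)+d
h=np.array([.4878,-.1648])+[.5153-.5186,-.1051+.1014]
for z,col in((.256,(0,255,0)),(.210,(0,255,255))): cv2.polylines(im,[f(np.c_[h[0]+.007*np.cos(a),h[1]+.007*np.sin(a),0*a+z])],1,col,1)
for z,r in((.2,.003),(.19,.006)): cv2.polylines(im,[f(np.c_[.4838+r*np.cos(a),-.1677+r*np.sin(a),0*a+z])],1,(255,255,0),1)
cv2.imwrite("pics/b6.png",im);print(h)
E
```

```text
[ 0.4845 -0.1685]
```

View pics/b6.png

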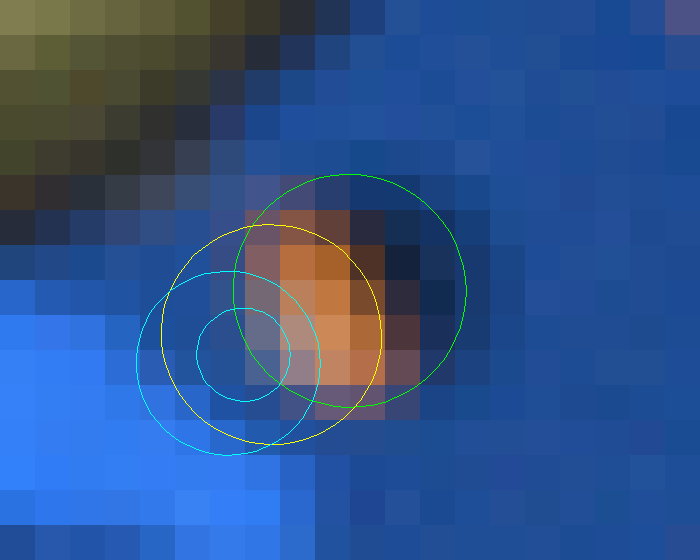

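Call:
arm_command([
  [-0.9, 1.2, 2, 0, 0, 0, -1],
  [-0.9, 1.2, 5, 0, 0, 0, -1],
  [-0.9, 1.2, 8, 0, 0, 0, -1],
  [-0.9, 1.2, 11, 0, 0, 0, -1],
  [-0.9, 1.2, 14, 0, 0, 0, -1],
  [-0.9, 1.2, 16, 0, 0, 0, -1],
  [-0.9, 1.2, 16, 0, 0, 0, -1],
  [-0.9, 1.2, 16, 0, 0, 0, -1],
])

```text
t: 7.05
position: [0.5145, -0.1037, 0.2111]
orientation: [-0.0, -0.538, 0.843, 0.0]
contact_force: [-0.2, -0.2, -3.1]
finger_gap: 0.172
```

```bash
python3 go.py .514 -.104 .21 65; python3 - <<'E'
from hub import *
from station import *
for n,b,k in(("scene",(255,165,315,225),10),):
    c=camera(n);pickle.dump(c,open(f"pics/{n}7.pkl","wb"));crop(c,*b,k,f"pics/{n}7.png")
E
```

```text
row [0.5 0.4 1.1] [ 0.02 -0.01  0.03] | pos [ 0.5145 -0.1037  0.2111] F [-0.2 -0.2 -3.1] M [-0.03 -0.01  0.04] gap 0.172 t 7.05 bar 65.03 down [-3.e-04 -1.e-04 -1.e+00]
```

View pics/scene7.png

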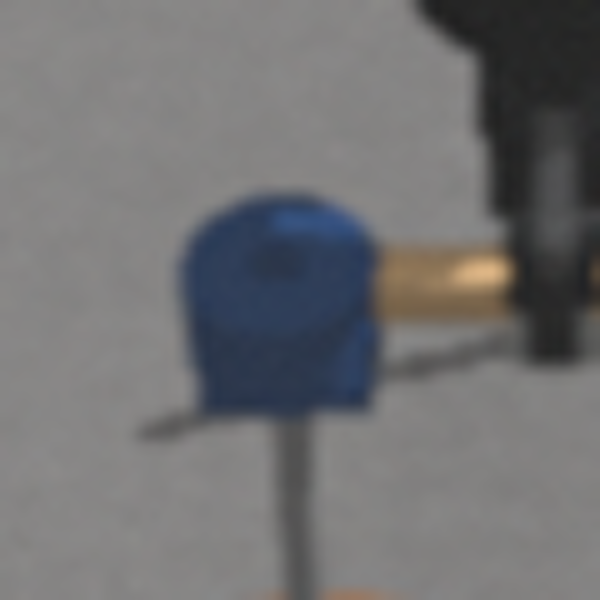

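Call:
arm_command([
  [0, 0, 2, 0, 0, 0, -1],
  [0, 0, 4, 0, 0, 0, -1],
  [0, 0, 6, 0, 0, 0, -1],
  [0, 0, 8, 0, 0, 0, -1],
  [0, 0, 10, 0, 0, 0, -1],
  [0, 0, 12, 0, 0, 0, -1],
  [0, 0, 12, 0, 0, 0, -1],
  [0, 0, 12, 0, 0, 0, -1],
])

```text
t: 7.77
position: [0.5145, -0.1037, 0.1991]
orientation: [-0.0, -0.538, 0.843, 0.0]
contact_force: [-0.3, -0.5, -4.2]
finger_gap: 0.175
```

```bash
python3 go.py .514 -.104 .21 65; python3 - <<'E'
from hub import *
from station import *
ims=[]
for n,b,k in(("scene",(255,165,315,225),6),("top",(330,180,390,240),6)):
    c=camera(n);pickle.dump(c,open(f"pics/{n}8.pkl","wb"));crop(c,*b,k,f"pics/{n}8.png");ims.append(cv2.imread(f"pics/{n}8.png"))
cv2.imwrite("pics/c8.png",np.hstack(ims))
E
```

```text
row [  0.5   0.3 -10.9] [ 0.02 -0.01  0.03] | pos [ 0.5145 -0.1037  0.1991] F [-0.3 -0.5 -4.2] M [ 0.02 -0.02 -0.03] gap 0.175 t 7.77 bar 65.03 down [-4.e-04 -0.e+00 -1.e+00]
```

View pics/c8.png

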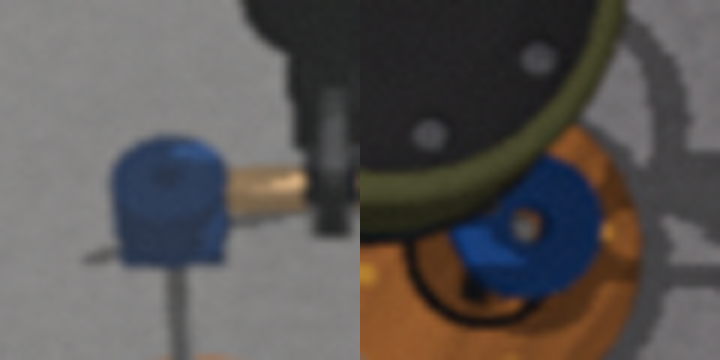

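The rod tip now shows in the bore at top (357,217) and the side force is near zero. It's threaded, so I'll continue down gently.

Call:
arm_command([
  [0, 0, 2, 0, 0, 0, -1],
  [0, 0, 4, 0, 0, 0, -1],
  [0, 0, 6, 0, 0, 0, -1],
  [0, 0, 8, 0, 0, 0, -1],
  [0, 0, 10, 0, 0, 0, -1],
  [0, 0, 12, 0, 0, 0, -1],
  [0, 0, 14, 0, 0, 0, -1],
  [0, 0, 16, 0, 0, 0, -1],
  [0, 0, 18, 0, 0, 0, -1],
  [0, 0, 20, 0, 0, 0, -1],
  [0, 0, 20, 0, 0, 0, -1],
])

```text
t: 8.78
position: [0.5144, -0.1036, 0.1787]
orientation: [-0.0, -0.537, 0.843, 0.0]
contact_force: [0.4, 0.8, -3.7]
finger_gap: 0.175
```

```bash
python3 go.py .514 -.104 .21 65; python3 - <<'E'
from hub import *
from station import *
ims=[]
for n,b,k in(("scene",(255,165,315,225),6),("top",(330,180,390,240),6)):
    c=camera(n);pickle.dump(c,open(f"pics/{n}9.pkl","wb"));crop(c,*b,k,f"pics/{n}9.png");ims.append(cv2.imread(f"pics/{n}9.png"))
cv2.imwrite("pics/c9.png",np.hstack(ims))
E
```

```text
row [  0.5   0.2 -31.3] [ 0.05 -0.01  0.03] | pos [ 0.5144 -0.1036  0.1787] F [ 0.4  0.8 -3.7] M [-0.    0.    0.02] gap 0.175 t 8.78 bar 65.03 down [-8.e-04  2.e-04 -1.e+00]
```

View pics/c9.png

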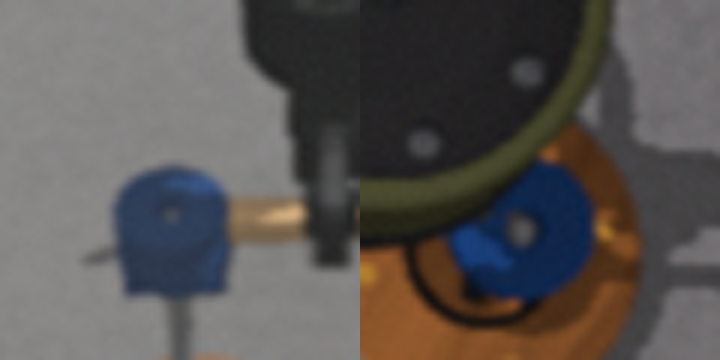

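Call:
arm_command([
  [0, 0, 3, 0, 0, 0, -1],
  [0, 0, 6, 0, 0, 0, -1],
  [0, 0, 9, 0, 0, 0, -1],
  [0, 0, 12, 0, 0, 0, -1],
  [0, 0, 15, 0, 0, 0, -1],
  [0, 0, 18, 0, 0, 0, -1],
  [0, 0, 21, 0, 0, 0, -1],
  [0, 0, 24, 0, 0, 0, -1],
  [0, 0, 27, 0, 0, 0, -1],
  [0, 0, 30, 0, 0, 0, -1],
  [0, 0, 33, 0, 0, 0, -1],
])

```text
t: 9.8
position: [0.5146, -0.1036, 0.146]
orientation: [-0.0, -0.538, 0.843, 0.0]
contact_force: [-0.1, -0.2, -4.1]
finger_gap: 0.173
```

```bash
python3 go.py .5144 -.1036 .21 65
```

```text
row [  0.    0.2 -64. ] [0.01 0.   0.03] | pos [ 0.5146 -0.1036  0.146 ] F [-0.1 -0.2 -4.1] M [0.03 0.01 0.03] gap 0.173 t 9.8 bar 65.03 down [-1.e-04  1.e-04 -1.e+00]
```

Call:
arm_command([
  [0, 0, 3, 0, 0, 0, -1],
  [0, 0, 6, 0, 0, 0, -1],
  [0, 0, 9, 0, 0, 0, -1],
  [0, 0, 12, 0, 0, 0, -1],
  [0, 0, 15, 0, 0, 0, -1],
  [0, 0, 18, 0, 0, 0, -1],
  [0, 0, 21, 0, 0, 0, -1],
  [0, 0, 24, 0, 0, 0, -1],
  [0, 0, 27, 0, 0, 0, -1],
  [0, 0, 30, 0, 0, 0, -1],
  [0, 0, 33, 0, 0, 0, -1],
  [0, 0, 36, 0, 0, 0, -1],
])

```text
t: 10.8
position: [0.5146, -0.1036, 0.11]
orientation: [0.0, -0.538, 0.843, 0.0]
contact_force: [0.4, 0.5, -2.6]
finger_gap: 0.172
```

```bash
python3 go.py .5144 -.1036 .21 65;python3 - <<'E'
from hub import *
from station import *
ims=[]
for n,b,k in(("scene",(245,185,305,265),6),("top",(330,180,390,260),6)):
    c=camera(n);pickle.dump(c,open(f"pics/{n}10.pkl","wb"));crop(c,*b,k,f"pics/{n}10.png");ims.append(cv2.imread(f"pics/{n}10.png"))
cv2.imwrite("pics/c10.png",np.hstack(ims))
E
```

```text
row [   0.1    0.2 -100. ] [0.   0.   0.03] | pos [ 0.5146 -0.1036  0.11  ] F [ 0.4  0.5 -2.6] M [ 0.02 -0.01  0.  ] gap 0.172 t 10.8 bar 65.03 down [-0.e+00  1.e-04 -1.e+00]
```

View pics/c10.png

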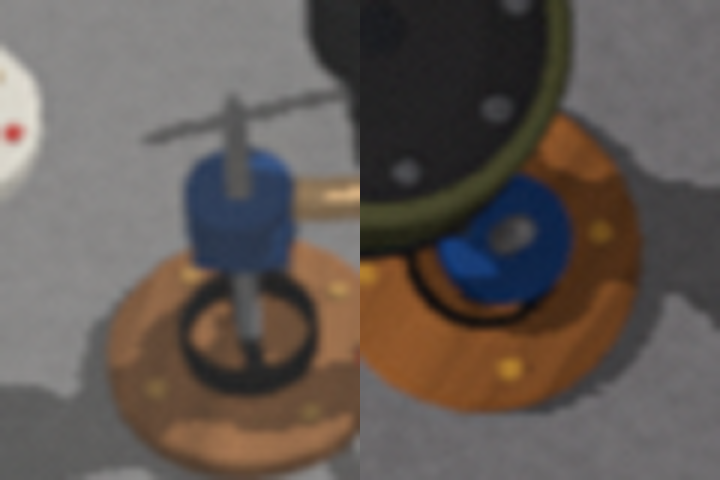

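Call:
arm_command([
  [0, 0, 3, 0, 0, 0, -1],
  [0, 0, 6, 0, 0, 0, -1],
  [0, 0, 9, 0, 0, 0, -1],
  [0, 0, 12, 0, 0, 0, -1],
  [0, 0, 15, 0, 0, 0, -1],
  [0, 0, 18, 0, 0, 0, -1],
  [0, 0, 21, 0, 0, 0, -1],
  [0, 0, 24, 0, 0, 0, -1],
  [0, 0, 27, 0, 0, 0, -1],
  [0, 0, 30, 0, 0, 0, -1],
  [0, 0, 33, 0, 0, 0, -1],
  [0, 0, 36, 0, 0, 0, -1],
])

```text
t: 11.9
position: [0.5146, -0.1036, 0.074]
orientation: [-0.0, -0.538, 0.843, 0.0]
contact_force: [0.3, -0.9, -3.0]
finger_gap: 0.177
```

Call:
arm_command([
  [0, 0, 2, 0, 0, 0, -1],
  [0, 0, 4, 0, 0, 0, -1],
  [0, 0, 6, 0, 0, 0, -1],
  [0, 0, 8, 0, 0, 0, -1],
  [0, 0, 10, 0, 0, 0, -1],
  [0, 0, 12, 0, 0, 0, -1],
  [0, 0, 14, 0, 0, 0, -1],
  [0, 0, 16, 0, 0, 0, -1],
  [0, 0, 18, 0, 0, 0, -1],
  [0, 0, 20, 0, 0, 0, -1],
  [0, 0, 22, 0, 0, 0, -1],
])

```text
t: 12.82
position: [0.5146, -0.1036, 0.0521]
orientation: [0.0, -0.538, 0.843, 0.0]
contact_force: [0.3, -0.0, -3.7]
finger_gap: 0.175
```

```bash
python3 go.py .5144 -.1036 .0433 65;python3 - <<'E'
from hub import *
from station import *
ims=[]
for n,b,k in(("scene",(245,185,345,265),4),("top",(330,180,390,260),4)):
    c=camera(n);pickle.dump(c,open(f"pics/{n}11.pkl","wb"));crop(c,*b,k,f"pics/{n}11.png");ims.append(cv2.imread(f"pics/{n}11.png"))
cv2.imwrite("pics/c11.png",np.hstack(ims))
E
```

```text
row [0.1 0.2 8.8] [0.   0.   0.03] | pos [ 0.5146 -0.1036  0.0521] F [ 0.3 -0.  -3.7] M [ 0.05 -0.01 -0.07] gap 0.175 t 12.82 bar 65.03 down [-0.e+00  1.e-04 -1.e+00]
```

View pics/c11.png

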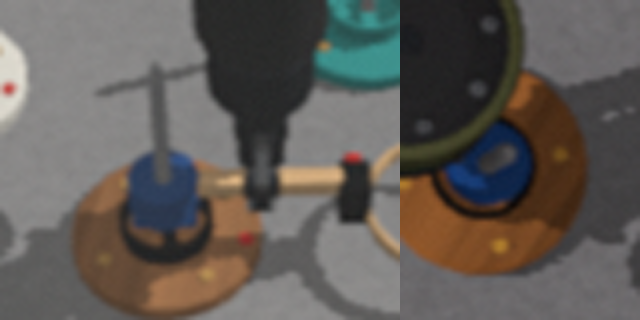

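Clear so far. Foot is about 9 mm above the key top, so I'll approach it at 1 mm per row.

Call:
arm_command([
  [0, 0, 1, 0, 0, 0, -1],
  [0, 0, 2, 0, 0, 0, -1],
  [0, 0, 3, 0, 0, 0, -1],
  [0, 0, 4, 0, 0, 0, -1],
  [0, 0, 5, 0, 0, 0, -1],
  [0, 0, 6, 0, 0, 0, -1],
  [0, 0, 7, 0, 0, 0, -1],
  [0, 0, 7.5, 0, 0, 0, -1],
  [0, 0, 8, 0, 0, 0, -1],
  [0, 0, 8, 0, 0, 0, -1],
])

```text
t: 13.75
position: [0.5145, -0.1036, 0.0442]
orientation: [-0.0, -0.538, 0.843, 0.0]
contact_force: [1.6, 0.6, -4.4]
finger_gap: 0.176
```

Call:
arm_command([
  [0, 0, 0.5, 0, 0, 0, -1],
  [0, 0, 1, 0, 0, 0, -1],
  [0, 0, 1, 0, 0, 0, -1],
])

```text
t: 14.0
position: [0.5147, -0.1036, 0.0435]
orientation: [0.0, -0.538, 0.843, -0.0]
contact_force: [-0.2, 0.6, -2.8]
finger_gap: 0.174
```

Call:
arm_command([
  [0, 0, 0.5, 0, 0, 0, -1],
  [0, 0, 1, 0, 0, 0, -1],
  [0, 0, 1, 0, 0, 0, -1],
])

```text
t: 14.25
position: [0.5149, -0.1035, 0.0429]
orientation: [0.0, -0.538, 0.843, -0.0]
contact_force: [-1.1, 3.1, 1.2]
finger_gap: 0.174
```

```bash
python3 go.py .5144 -.1036 .0433 65
```

```text
row [ 0.3  0.5 -0.4] [-0.04  0.02  0.04] | pos [ 0.5149 -0.1035  0.0429] F [-1.1  3.1  1.2] M [ 0.48  0.38 -0.11] gap 0.174 t 14.25 bar 65.03999999999999 down [ 9.e-04 -0.e+00 -1.e+00]
```

Contact with the key top: Fz rose by about 5 N with the foot at about 26 mm. Now I'll turn anticlockwise about the bore under light pressure.

Call:
arm_command([
  [0, 0.6, 0.3, 0, 0, -0.5, -1],
  [0, 1.3, 0.3, 0, 0, -1, -1],
  [0, 1.9, 0.3, 0, 0, -1.5, -1],
  [0, 2.5, 0.3, 0, 0, -2, -1],
  [0.1, 3.2, 0.3, 0, 0, -2.5, -1],
  [0.1, 3.8, 0.3, 0, 0, -3, -1],
  [0.1, 4.4, 0.3, 0, 0, -3.5, -1],
  [0.2, 5.1, 0.3, 0, 0, -4, -1],
])

```text
t: 14.92
position: [0.5101, -0.1019, 0.0423]
orientation: [0.0, -0.567, 0.824, -0.0]
contact_force: [1.2, -1.0, 1.4]
finger_gap: 0.178
```

```bash
python3 go.py .5144 -.1036 .0433 65
```

```text
row [ 0.  -4.6 -1. ] [-0.05 -0.02  4.09] | pos [ 0.5101 -0.1019  0.0423] F [ 1.2 -1.   1.4] M [-0.84 -0.33  0.1 ] gap 0.178 t 14.92 bar 69.09 down [ 6.e-04 -6.e-04 -1.e+00]
```

Call:
arm_command([
  [0, 0.6, 0.3, 0, 0, -0.5, -1],
  [0, 1.3, 0.3, 0, 0, -1, -1],
  [0, 1.9, 0.3, 0, 0, -1.5, -1],
  [0, 2.5, 0.3, 0, 0, -2, -1],
  [0.1, 3.2, 0.3, 0, 0, -2.5, -1],
  [0.1, 3.8, 0.3, 0, 0, -3, -1],
  [0.1, 4.4, 0.3, 0, 0, -3.5, -1],
  [0.2, 5.1, 0.3, 0, 0, -4, -1],
])

```text
t: 15.58
position: [0.504, -0.0995, 0.0402]
orientation: [-0.001, -0.595, 0.804, 0.001]
contact_force: [-0.2, -0.8, -3.3]
finger_gap: 0.178
```

```bash
python3 go.py .5144 -.1036 .0433 65
```

```text
row [  0.9 -11.2  -3.1] [0.17 0.01 8.06] | pos [ 0.504  -0.0995  0.0402] F [-0.2 -0.8 -3.3] M [ 0.02  0.02 -0.02] gap 0.178 t 15.58 bar 73.06 down [-0.0027  0.0012 -1.    ]
```

Fz has gone back to free weight and the foot is below the key top, so the slot looks engaged near 73°. I'll lower slowly to confirm.

Call:
arm_command([
  [0, 0, 0.5, 0, 0, 0, -1],
  [0, 0, 1, 0, 0, 0, -1],
  [0, 0, 1.5, 0, 0, 0, -1],
  [0, 0, 2, 0, 0, 0, -1],
  [0, 0, 2, 0, 0, 0, -1],
])

```text
t: 16.0
position: [0.5049, -0.1, 0.0394]
orientation: [-0.0, -0.595, 0.804, 0.0]
contact_force: [0.2, -0.1, -4.0]
finger_gap: 0.172
```

```bash
python3 go.py .5144 -.1036 .0333 73
```

```text
row [  0.7 -10.2   6.1] [0.03 0.   0.02] | pos [ 0.5049 -0.1     0.0394] F [ 0.2 -0.1 -4. ] M [ 0.01 -0.02  0.05] gap 0.172 t 16.0 bar 73.02000000000001 down [-5.e-04  2.e-04 -1.e+00]
```

Call:
arm_command([
  [0, 0, 0.5, 0, 0, 0, -1],
  [0, 0, 1, 0, 0, 0, -1],
  [0, 0, 1.5, 0, 0, 0, -1],
  [0, 0, 2, 0, 0, 0, -1],
  [0, 0, 2.5, 0, 0, 0, -1],
  [0, 0, 3, 0, 0, 0, -1],
  [0, 0, 3, 0, 0, 0, -1],
])

```text
t: 16.58
position: [0.505, -0.1, 0.0365]
orientation: [-0.0, -0.595, 0.804, 0.0]
contact_force: [0.4, -0.5, -3.4]
finger_gap: 0.173
```

```bash
python3 go.py .5049 -.1 .0333 73
```

```text
row [0.  0.1 3.2] [0.02 0.   0.03] | pos [ 0.505  -0.1     0.0365] F [ 0.4 -0.5 -3.4] M [0.03 0.04 0.01] gap 0.173 t 16.58 bar 73.03 down [-3.e-04  1.e-04 -1.e+00]
```

Call:
arm_command([
  [0, 0, 0.5, 0, 0, 0, -1],
  [0, 0, 1, 0, 0, 0, -1],
  [0, 0, 1.5, 0, 0, 0, -1],
  [0, 0, 2, 0, 0, 0, -1],
  [0, 0, 2.5, 0, 0, 0, -1],
  [0, 0, 2.5, 0, 0, 0, -1],
])

```text
t: 17.08
position: [0.505, -0.1, 0.034]
orientation: [-0.0, -0.595, 0.804, 0.0]
contact_force: [0.0, 1.0, -4.0]
finger_gap: 0.176
```

Call:
arm_command([
  [0, 0, 0.5, 0, 0, 0, -1],
  [0, 0, 1, 0, 0, 0, -1],
  [0, 0, 1, 0, 0, 0, -1],
])

```text
t: 17.33
position: [0.5052, -0.1, 0.0335]
orientation: [0.0, -0.595, 0.804, -0.0]
contact_force: [-0.8, 0.8, -2.0]
finger_gap: 0.177
```

```bash
python3 go.py .5049 -.1 .0333 73
```

```text
row [0.1 0.3 0.2] [-0.02  0.    0.03] | pos [ 0.5052 -0.1     0.0335] F [-0.8  0.8 -2. ] M [ 0.23  0.34 -0.02] gap 0.177 t 17.33 bar 73.03 down [ 3.e-04 -1.e-04 -1.e+00]
```

Call:
arm_command([
  [0, 0, 0.5, 0, 0, 0, -1],
  [0, 0, 0.5, 0, 0, 0, -1],
])

```text
t: 17.5
position: [0.5053, -0.0999, 0.0333]
orientation: [0.0, -0.595, 0.804, -0.0]
contact_force: [-2.0, 2.6, 1.3]
finger_gap: 0.176
```

```bash
python3 go.py .5049 -.1 .0333 73;python3 - <<'E'
from hub import *
from station import *
ims=[]
for n,b,k in(("scene",(245,185,365,265),4),("top",(330,180,390,260),4)):
    c=camera(n);pickle.dump(c,open(f"pics/{n}12.pkl","wb"));crop(c,*b,k,f"pics/{n}12.png");ims.append(cv2.imread(f"pics/{n}12.png"))
cv2.imwrite("pics/c12.png",np.hstack(ims))
E
```

```text
row [0.2 0.4 0. ] [-0.03  0.01  0.04] | pos [ 0.5053 -0.0999  0.0333] F [-2.   2.6  1.3] M [ 0.58  0.73 -0.09] gap 0.176 t 17.5 bar 73.03999999999999 down [ 6.e-04  0.e+00 -1.e+00]
```

View pics/c12.png

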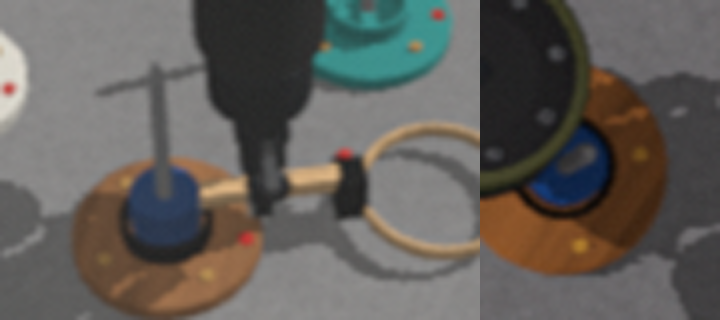

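Call:
arm_command([
  [0, 0, -0.5, 0, 0, 0, -0.4],
  [0, 0, -0.5, 0, 0, 0, 0],
  [0, 0, -0.5, 0, 0, 0, 0.3],
  [0, 0, -0.5, 0, 0, 0, 0.5],
  [0, 0, -0.5, 0, 0, 0, 0.5],
  [0, 0, -0.5, 0, 0, 0, 0.5],
  [0, 0, -0.5, 0, 0, 0, 0.5],
  [0, 0, -0.5, 0, 0, 0, 0.5],
])

```text
t: 18.27
position: [0.505, -0.1, 0.0332]
orientation: [-0.0, -0.595, 0.804, 0.0]
contact_force: [0.9, 0.7, 0.2]
finger_gap: 0.754
```

```bash
python3 go.py .5049 -.1 .0333 73;python3 - <<'E'
from hub import *
from station import *
ims=[]
for n,b,k in(("scene",(245,185,365,265),6),):
    c=camera(n);pickle.dump(c,open(f"pics/{n}13.pkl","wb"));crop(c,*b,k,f"pics/{n}13.png")
E
```

```text
row [ 0.   0.1 -0.1] [ 0.01 -0.    0.03] | pos [ 0.505  -0.1     0.0332] F [0.9 0.7 0.2] M [-0.01  0.03 -0.01] gap 0.754 t 18.27 bar 73.03 down [-1.e-04  0.e+00 -1.e+00]
```

View pics/scene13.png

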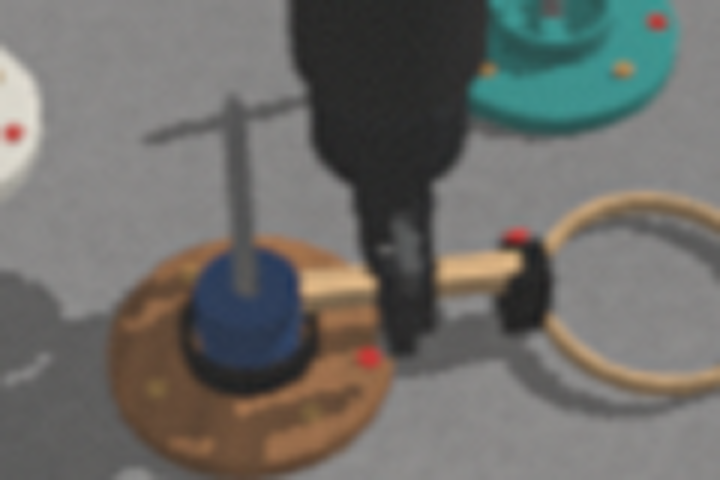

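Call:
arm_command([
  [0, 0, -5, 0, 0, 0, 0.6],
  [0, 0, -15, 0, 0, 0, 0.6],
  [0, 0, -30, 0, 0, 0, 0.6],
  [0, 0, -50, 0, 0, 0, 0.6],
  [0, 0, -75, 0, 0, 0, 0.6],
  [0, 0, -105, 0, 0, 0, 0.6],
  [0, 0, -135, 0, 0, 0, 0.6],
  [0, 0, -165, 0, 0, 0, 0.6],
  [0, 0, -195, 0, 0, 0, 0.6],
  [0, 0, -215, 0, 0, 0, 0.6],
  [0, 0, -225, 0, 0, 0, 0.6],
  [0, 0, -225, 0, 0, 0, 0.6],
])

```text
t: 19.32
position: [0.5058, -0.1002, 0.2614]
orientation: [0.002, -0.595, 0.804, -0.001]
contact_force: [-0.2, 0.1, 0.3]
finger_gap: 0.801
```

```bash
python3 go.py .40 .25 .258 73
```

```text
row [-304.   203.4    3. ] [-0.26  0.09  0.02] | pos [ 0.5058 -0.1002  0.2614] F [-0.2  0.1  0.3] M [ 0.03  0.   -0.01] gap 0.801 t 19.32 bar 73.02000000000001 down [ 4.9e-03  2.0e-04 -1.0e+00]
```

Next, move the arm aside at this height, clear of all the rods, so the top camera can see.

Call:
arm_command([
  [-30, 20, 0, 0, 0, 0, 0.6],
  [-60, 40, 0, 0, 0, 0, 0.6],
  [-90, 60, 0, 0, 0, 0, 0.6],
  [-120, 80, 0, 0, 0, 0, 0.6],
  [-150, 100, 0, 0, 0, 0, 0.6],
  [-180, 120, 0, 0, 0, 0, 0.6],
  [-210, 140, 0, 0, 0, 0, 0.6],
  [-240, 160, 0, 0, 0, 0, 0.6],
  [-270, 180, 0, 0, 0, 0, 0.6],
  [-290, 195, 0, 0, 0, 0, 0.6],
  [-300, 200, 0, 0, 0, 0, 0.6],
  [-300, 200, 0, 0, 0, 0, 0.6],
])

```text
t: 20.32
position: [0.4003, 0.2468, 0.2562]
orientation: [-0.002, -0.596, 0.803, -0.0]
contact_force: [-0.1, 0.2, -0.5]
finger_gap: 0.799
```

```bash
python3 - <<'E'
from hub import *
from station import *
ims=[]
t0=pickle.load(open("pics/top0.pkl","rb"))
for n,b,k in(("scene",(245,185,365,265),6),("top",(230,150,390,260),4)):
    c=camera(n);pickle.dump(c,open(f"pics/{n}14.pkl","wb"));crop(c,*b,k,f"pics/{n}14.png")
    cv2.imwrite(f"pics/{n}14f.png",c["frame"][:,:,::-1])
    P=cloud(c);H=hsv(c);m=(H[...,0]>100)&(H[...,0]<125)&(H[...,1]>100)
    q=P[m&(np.hypot(P[...,0]-.487,P[...,1]+.17)<.035)];q=q[q[:,2]>.05];print(n,"hub top z",np.median(q[:,2]),len(q),q.mean(0))
    w=(H[...,0]<25)&(H[...,1]>70)
    q=P[w&(P[...,2]>.045)&(P[...,2]<.08)&(np.hypot(P[...,0]-.487,P[...,1]+.17)<.13)]
    if len(q): q=q-q.mean(0)*0; u,S,v=np.linalg.svd(q-q.mean(0),full_matrices=False);print(" bar dir",np.degrees(np.arctan2(*v[0][[1,0]])),"slope",v[0][2],"z",q.mean(0),len(q))
    # bar dir and hoop
    q=P[w&(np.hypot(P[...,0]-.54,P[...,1]-.035)<.08)];q=q[q[:,2]<.06];print(" hoop z near/far",np.percentile(q[:,2],[5,50,95]) if len(q) else 0)
print(get_state()["t"],get_state()["contact_force"])
E
```

```text
scene hub top z 0.06252510713541193 172 [ 0.49482952 -0.17220276  0.06183507]
 bar dir -107.08891535705031 slope 0.037680618269990085 z [ 0.51072974 -0.09646378  0.05485236] 210
 hoop z near/far [0.00884431 0.01724133 0.05304897]
top hub top z 0.06245110821994859 275 [ 0.483454   -0.16647554  0.06327147]
 bar dir -106.62395480032309 slope 0.04546907989695116 z [ 0.50635018 -0.09309493  0.05646808] 240
 hoop z near/far [-0.00170274  0.01769451  0.05050736]
20.4167 [ 0.69971933 -0.13516192  0.27019443]
```

View pics/scene14f.png

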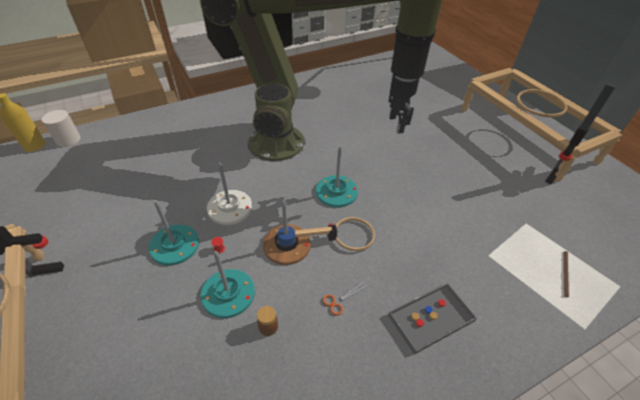

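View pics/top14.png

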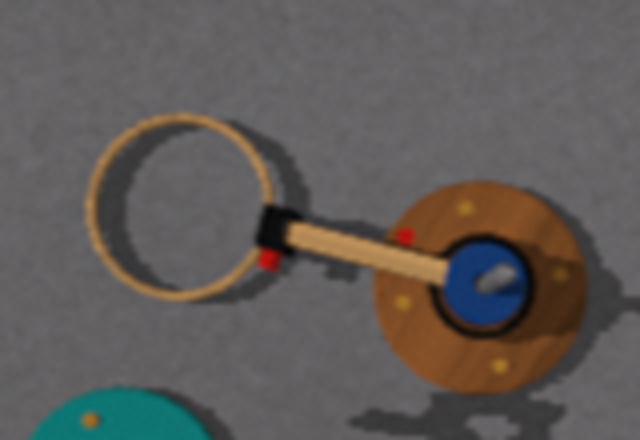

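View pics/scene14.png

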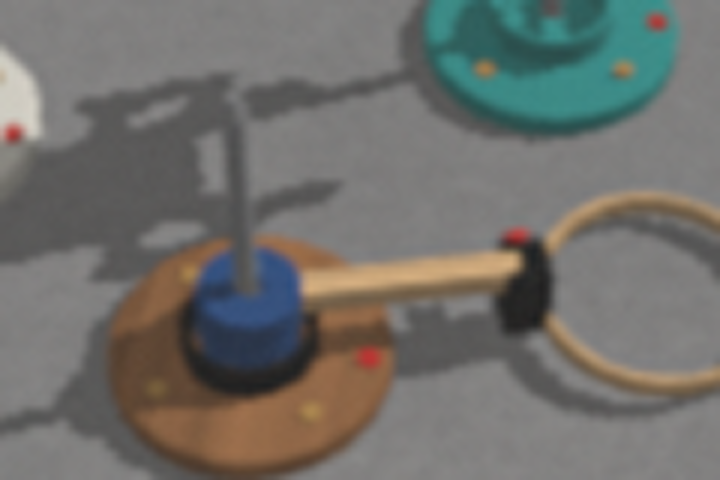

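```bash
python3 - <<'E'
from hub import *
from station import *
s0=pickle.load(open("pics/scene0.pkl","rb"));s1=pickle.load(open("pics/scene14.pkl","rb"))
for n,b in(("jar",(254,302,282,338)),("spool",(210,236,226,252)),("scissors",(318,278,370,318))):
    x0,y0,x1,y1=b;print(n,np.abs(s0["frame"][y0:y1,x0:x1].astype(int)-s1["frame"][y0:y1,x0:x1]).mean().round(2))
c=camera("top");P=cloud(c);print(np.linalg.norm(get_state()["dq"]))
finish_job()
E
```

```text
jar 0.81
spool 5.15
scissors 0.79
0.018748145028115733
the job is handed in; nothing more can be done
```

```bash
python3 - <<'E'
from hub import *
for n,b in(("scene",(205,230,235,260)),("top",(405,230,440,265))):
    for i in("0","14"):
        c=pickle.load(open(f"pics/{n}{i}.pkl","rb"));H=hsv(c);m=box(((H[...,0]<8)|(H[...,0]>172))&(H[...,1]>140),*b);v,u=np.nonzero(m);print(n,i,u.mean().round(2),v.mean().round(2),len(u))
E
```

```text
scene 0 217.92 244.23 131
scene 14 217.9 244.11 136
top 0 422.04 248.02 184
top 14 422.04 248.02 184
```

The hoop arm is home on the wooden stand and let go, and I handed the job in at about 20.5 s.

I gripped the bar and lifted it over everything. I threaded the hub on the rod with almost no side force and slid it down level. The hub met the key at a foot height of about 26 mm. I turned it about 8° anticlockwise under about 5 N of pressure. It dropped in with the bar at about 73° in the world frame, roughly 20° anticlockwise of the dot. I lowered it to the floor, with contact at a foot height of about 16 mm, then released and moved clear.

Last checks:
- **Seating:** the hub top reads 62.5 mm in both cameras, against 62 mm for fully home and 72 mm if resting on the key. The hoop is on the dot's side.
- **Bystanders:** the jar and scissors patches are unchanged. The spool patch differed slightly before and after, but its centre stayed within 0.2 pixel in both cameras, so the difference is probably shadow.
- **Droop after release:** the bar droops about 2 to 3° towards the hoop, which I put down to the play between bore and rod. It was level while gripped.
- **Disagreements:** the two cameras differed by about 5 mm in absolute x, so I aligned the hub to the rod within each camera's own view. My first key estimate from the picture was about 79°, but it engaged at about 73°.

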